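# Pack the bench stones by grit

### The arm

A 6-joint arm with a two-finger parallel gripper is mounted at the origin on a cart in front of the work surface, level with it; the furniture and walls round the work are solid. World frame = base frame: x ahead of the robot, y to its left, z up, the work surface at z = 0. Lengths are in mm, angles in rad, forces in N, time in s.
With the tool pointing down it reaches from about 325 to 850 mm from the base axis. Payload 15.5 kg.
Tool frame: the origin (TCP) lies midway between the tips of the shut fingers; the grasp point (between the pads) lies 19 mm behind it (arm.grip_point_offset is the distance from the TCP to the grasp point, in mm); z points along the fingers, y is the line along which they close (so a half turn about z gives the same grasp; the last joint's range is limited). The gripper opens to 91 mm and grips with 3 to 60 N. Pads are 32 mm wide; open, the fingers measure 118 mm over their backs; the gripper's body (76 mm by 178 mm) begins 60 mm behind the grasp point.
Start: joints at [-1.274, 0.494, 1.345, -0, 1.302, -0.096], TCP at [238.659, -577.64, 213.915] pointing down, gripper open.
Joint ranges: [-2.91, 2.91], [-0.82, 2.16], [0.22, 2.67], [-1.22, 4.37], [0.12, 2.79], [-3.08, 3.08]. Speed limits (rad/s): [1.89, 1.89, 2.57, 3.01, 3.01, 3.01].

### API

Orientations are given as a rotation vector (axis times angle).
In Python, from rig import arm, optics, telemetry gives the robot as it stands (arm), with the cameras (optics) and the readings (telemetry).
- The arm moves only by the shell command python3 drive.py [FORCE], which reads ROWS from standard input. ROWS is a JSON object with one list for each field, all of the same length, 1 to 20, a row being the entries at one place: aperture (the finger opening in mm), dx, dy, dz (the shift in shares of the most that a row can go, 1 being 50 mm), turn (a turn about the tool's z in shares of 2 pi rad (1.0 is 2 pi rad)); each row shifts and turns the commanded pose from where the row before left it, along the tool's axes as they then stand; what a row does not reach is not made up. A row lasts 1/10 s, in which the tool goes at most 50 mm and 0.15 rad, less where a joint would pass 70% of its speed; a pose out of reach is approached as far as the arm can. The fingers move at their own pace and stop on an object; FORCE is the grip in N (left out, the last holds). Time passes only in rows, so rows that do not move let the fingers close. It prints the time, the measured TCP pose, the force, the opening and the grip force at its end. No shift or turn number may pass 1 either way. Input that does not fit is refused with a message, and nothing moves.
- telemetry.state(): the state, without advancing time (a new reading comes with each control period).
- optics.read_camera(name): name is "side" or "top"; returns the picture (384x512x3 uint8, red, green, blue); there is no depth.
- optics.camera_info(name): a dict with "fx", "fy", "cx", "cy" (pixels), "view" (4x4, takes a point from world to camera coordinates). Camera axes: x right, y down, z forward; pixel columns grow to the right and rows downward; lengths in mm; the calibration is good to about 2 mm. A picture is of the moment at which its call begins. camera_info takes no time and is no camera call.
- arm.close_job(): hands the job in; it is judged then, once.
The state is a dict: "time_s": time; "joints": joint angles; "joint_vel": joint speeds; "effort": joint torques, N m; "position": TCP position; "eef_rot": TCP orientation; "wrist_force": force on the tool from outside, world axes, zero at the start; "ft_torque": the same for the moment, N m; "gripper_width": finger opening in mm; "gripper_force": force on a finger pad.
Only numpy, scipy, OpenCV 4.12 (cv2) and the standard library are available. Lean on these libraries where they do the work, as an engineer would, in place of code of your own. Each camera call takes 0.05 s, during which the arm holds its last target. There are 200 camera calls.

### The job

The three grey bench stones drying on the rubber mat look alike, but one is coarse and two are fine: drag them on the mat to feel which one bites. Pack them flat into the stone box, the coarse one at the bottom, the wooden separator plate on it, and the two fine ones stacked on top, so that the coarse grit cannot mark the fine faces. The stones are brittle, so set them down gently, never drop them, and leave the other things on the counter where they are.

Things in the scene. Friction and masses are not known exactly. Their poses are not given: they have to be found in the camera images.
- mat: Black rubber drying mat, 200 x 340 x 3 mm, fast on the counter; origin at the centre of its underside, x along the stones' length, y along the row of stones. Three grey bench stones lie flat on it, each 100 x 50 x 20 mm (0.2 to 0.3 kg), long side along the mat's x, one at each of the three place points. They look the same; one is coarse, two are fine, in any order.
- place_left (a point): centre of the underside of the stone at the mat's +y side at the start, 3 mm above the counter; the stone lies within 2 mm and 0.03 rad of it; axes as the mat's. Dragged on the mat or the counter the coarse stone has a friction coefficient of 0.83 to 1.09 (drag force over pressing force), a fine one 0.21 to 0.29
- place_middle (a point): the same for the stone in the middle of the mat, 100 mm from the outer two. Held by its long sides, pressed lightly on the mat and dragged slowly to and fro along its length, a stone makes the wrist feel a drag of about 0.6 times the press or more if coarse, under 0.35 times if fine
- place_right (a point): the same for the stone at the mat's -y side
- case: Stone box of grey plastic, fast on the counter: 122 x 72 mm outside, 106 x 56 mm inside, floor 8 mm thick, walls straight to 56 mm above the counter, then a mouth widening by 4 mm a side up to 66 mm. Each long side has a finger gap 60 mm wide in its middle, open down to the floor, so a part held across its width can be set down. Origin at the centre of the underside, x along its length
- case_floor (a point): centre of the box's inner floor, 8 mm above the counter; axes as the box's. Stone, separator, stone, stone fill the box to 74 mm above the counter, the last one standing out of the mouth
- separator: Plain light wood plate, 100 x 50 x 6 mm, 40 g, lying flat on the counter; origin at the centre of its underside, x along its length
- grease_tube: yellow grease tube, 42 x 155 x 34 mm, lying at the back; to be left alone
- sealant_bottle: red sealant bottle with a white cap, 27 x 37 x 106 mm, standing at the back; to be left alone
- carton: bearing carton, white and blue, 68 x 68 x 22 mm, at the back; to be left alone

How it is judged:
By the outcome, as a careful person would: the job done as asked, in the order asked, and still so for the second after the job is handed in, with the robot touching nothing.
It also fails if it takes over 72 s, if anything falls off the work surface, if the arm or the gripper's body presses on something with over 40 N, if the wrist force passes 120 N, or if a joint passes its speed limit or range.

## Working session

There is one attempt and no reset: what is moved stays moved. The work goes in short steps, Python scripts to look and compute and a shell command to move; the robot and the scene stay as the last step left them, time stands still between calls to the robot, and variables do not carry over. Pictures are saved under pics/ and viewed, at most 10 in all, crops included, and the job is handed in when it is done.

```bash
ls; mkdir -p pics; python3 - <<'E'
from rig import arm, optics, telemetry
import cv2
for n in("side","top"):
    im=optics.read_camera(n); cv2.imwrite(f"pics/{n}0.png",im[:,:,::-1]); i=optics.camera_info(n); print(n,i)
print(telemetry.state())
E
```

```text
drive.py
pics
rig.py
side {'fx': 469.9856987445286, 'fy': 469.9856987445286, 'cx': 259.360609198547, 'cy': 189.52926047190326, 'view': array([[ 9.99677257e-01,  7.60296661e-03, -2.42399985e-02,
        -6.26093711e+02],
       [-2.00580802e-02, -3.49337044e-01, -9.36782420e-01,
         6.99268871e+01],
       [-1.55902549e-02,  9.36966288e-01, -3.49071797e-01,
         1.27434886e+03],
       [ 0.00000000e+00,  0.00000000e+00,  0.00000000e+00,
         1.00000000e+00]])}
top {'fx': 347.70093847208284, 'fy': 347.70093847208284, 'cx': 258.04391840835706, 'cy': 189.8089754775173, 'view': array([[ 7.90562935e-03, -9.99937065e-01, -7.96034263e-03,
        -2.98611250e+01],
       [-9.94979294e-01, -7.07169494e-03, -9.98308324e-02,
         6.49597932e+02],
       [ 9.97682564e-02,  8.70960165e-03, -9.94972581e-01,
         1.11247750e+03],
       [ 0.00000000e+00,  0.00000000e+00,  0.00000000e+00,
         1.00000000e+00]])}
{'time_s': 0.1, 'joints': array([-1.27450683e+00,  4.94131620e-01,  1.34607960e+00, -1.73482553e-05,
        1.30249351e+00, -9.55278683e-02]), 'joint_vel': array([-8.59369308e-04,  1.49375397e-03,  2.70367621e-04,  6.81375099e-04,
        5.89031280e-06, -6.05494442e-04]), 'effort': array([ 5.40226974e-04, -8.80242991e+01, -3.82541835e+01,  7.07488856e-02,
        4.82734689e-02, -1.76143533e-05]), 'position': array([ 238.54727107, -577.30880696,  213.38777958]), 'eef_rot': array([-3.08041264e+00, -6.11327915e-01,  2.01125042e-04]), 'wrist_force': array([0.58005322, 0.4290206 , 1.18698153]), 'ft_torque': array([-0.02970205, -0.0366603 , -0.01806114]), 'gripper_force': 0.0, 'gripper_width': 91.22474586792931}
```

View pics/top0.png

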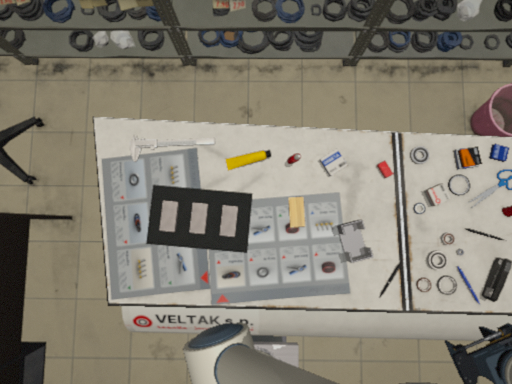

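View pics/side0.png

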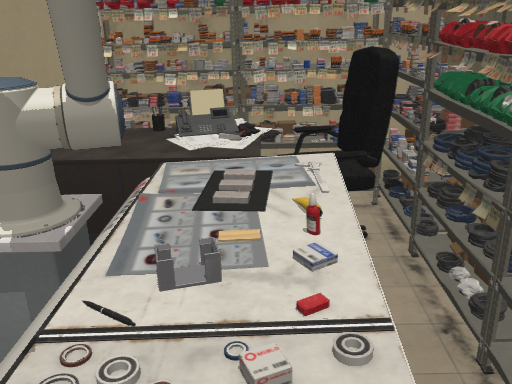

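The top view shows the mat around (200,218) with stones at (168,216), (198,218) and (229,221). The separator is at (296,212) and the box at (353,241). The side view shows the mat at (235,190), separator at (240,236) and box at (190,262). Next I'll make enlarged crops for masks and corners.

```bash
python3 - <<'E'
import cv2,numpy as np
t=cv2.imread("pics/top0.png");s=cv2.imread("pics/side0.png")
r=lambda im,x,y,w,h,k:cv2.resize(im[y:y+h,x:x+w],None,fx=k,fy=k,interpolation=cv2.INTER_CUBIC)
a=np.vstack([np.hstack([r(t,280,190,100,75,4),r(s,140,225,100,75,4)]),np.hstack([r(t,140,180,120,75,3.3333)[:250,:400],r(s,185,160,100,62,4)[:250,:400]])])
print(a.shape);cv2.imwrite("pics/crop.png",a)
E
```

```text
Traceback (most recent call last):
ValueError: all the input array dimensions except for the concatenation axis must match exactly, but along dimension 0, the array at index 0 has size 250 and the array at index 1 has size 248
```

```bash
python3 - <<'E'
import cv2,numpy as np
t=cv2.imread("pics/top0.png");s=cv2.imread("pics/side0.png")
r=lambda im,x,y,w,h:cv2.resize(im[y:y+h,x:x+w],None,fx=4,fy=4,interpolation=cv2.INTER_CUBIC)
a=np.vstack([np.hstack([r(t,280,190,100,75),r(s,140,225,100,75)]),np.hstack([r(t,150,182,100,75),r(s,187,155,100,75)])])
cv2.imwrite("pics/crop.png",a)
E
```

```text
(no output)
```

View pics/crop.png

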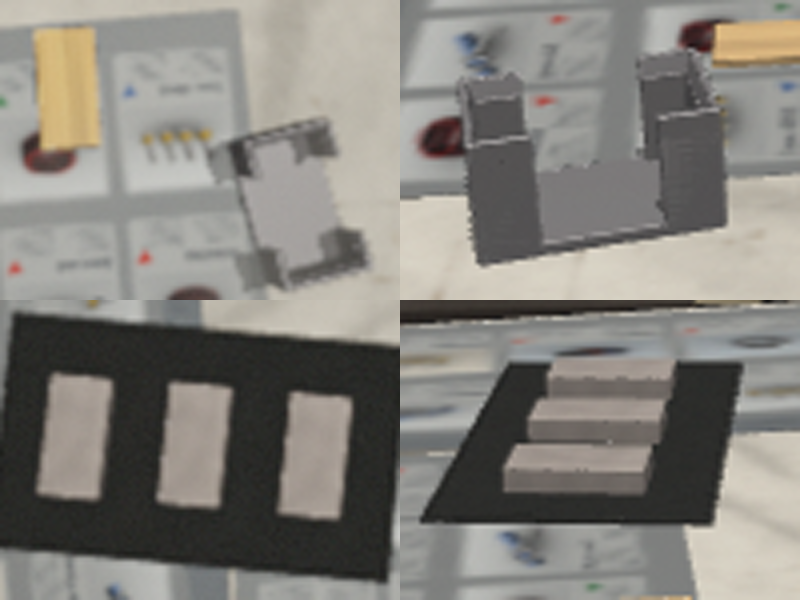

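The crop shows the box twice. In the top view it is turned, with outer corners near (333,228), (362,220), (373,256) and (352,262). In the side view its front bottom corners are near (160,291) and (222,281). All the stones are clear against the mat. I'll enlarge the box and get the mat, stone and separator fits by mask.

```bash
cat > h.py <<'E'
import cv2,numpy as np
from rig import arm, optics, telemetry
I={n:optics.camera_info(n) for n in("side","top")}
def ray(n,uv):
    i=I[n];R=i["view"][:3,:3];t=i["view"][:3,3]
    d=R.T@np.array([(uv[0]-i["cx"])/i["fx"],(uv[1]-i["cy"])/i["fy"],1]);return -R.T@t,d/np.linalg.norm(d)
def plane(n,uv,z):
    o,d=ray(n,uv);return o+d*(z-o[2])/d[2]
def tri(us,ut):
    (a,d),(b,e)=ray("side",us),ray("top",ut)
    k=np.linalg.lstsq(np.c_[d,-e],b-a,rcond=None)[0];p,q=a+k[0]*d,b+k[1]*e
    return (p+q)/2,np.linalg.norm(p-q)
def proj(n,p):
    i=I[n];c=i["view"][:3,:3]@p+i["view"][:3,3];return np.array([i["fx"]*c[0]/c[2]+i["cx"],i["fy"]*c[1]/c[2]+i["cy"]])
def rect(P):  # metric min-area rectangle of xy points
    (c,s,a)=cv2.minAreaRect(np.float32(P)[:,:2].reshape(-1,1,2))
    if s[0]<s[1]: s=s[::-1];a+=90
    return np.round(c,1),np.round(s,1),round((a+90)%180-90,2)
def blobs(m,amin):
    return [c for c in cv2.findContours(m.astype(np.uint8),cv2.RETR_LIST,cv2.CHAIN_APPROX_NONE)[0] if cv2.contourArea(c)>amin]
E
python3 - <<'E'
from h import *
t=cv2.imread("pics/top0.png");s=cv2.imread("pics/side0.png")
K=4
def big(im,x,y,w,h,k=K): return cv2.resize(im[y:y+h,x:x+w],None,fx=k,fy=k,interpolation=cv2.INTER_CUBIC)
def cont(m,x,y,amin): return [ (c[:,0]+.5)/K-.5+[x,y] for c in blobs(m,amin*K*K)]
b=big(t,135,175,130,85);g=b.max(2)
for z,m,name in((3,g<70,'mat'),(23,g>100,'stone')):
    for c in cont(m,135,175,250):
        P=np.array([plane("top",u,z) for u in c]);r=rect(P)
        if r[1][0]<380: print('top',name,r)
def wood(im,x,y,w,h):
    q=cv2.cvtColor(big(im,x,y,w,h),cv2.COLOR_BGR2HSV).astype(int);return (q[...,0]>10)&(q[...,0]<26)&(q[...,1]>75)&(q[...,2]>120)
for n,im,bx in(("top",t,(280,190,40,45)),("side",s,(205,220,65,30))):
    for c in cont(wood(im,*bx),bx[0],bx[1],60):
        print(n,'sep',rect(np.array([plane(n,u,6) for u in c])))
        e=cv2.approxPolyDP(np.float32(c),2,True)[:,0];print(np.round(e,1).tolist())
A=np.zeros((600,800,3),np.uint8)
x=cv2.resize(t[215:268,328:378],None,fx=8,fy=8,interpolation=cv2.INTER_CUBIC);A[:424,:400]=x
y=cv2.resize(s[233:297,152:228],None,fx=5.2,fy=5.2,interpolation=cv2.INTER_CUBIC);A[:y.shape[0],402:402+y.shape[1]]=y
cv2.imwrite("pics/box.png",A)
E
```

```text
Traceback (most recent call last):
  File "h.py", line 16, in rect
    (c,s,a)=cv2.minAreaRect(np.float32(P)[:,:2].reshape(-1,1,2))
            ~~~~~~~~~~~~~~~^^^^^^^^^^^^^^^^^^^^^^^^^^^^^^^^^^^^^
cv2.error: OpenCV(4.12.0) /io/opencv/modules/imgproc/src/convhull.cpp:143: error: (-215:Assertion failed) total >= 0 && (depth == CV_32F || depth == CV_32S) in function 'convexHull'
```

```bash
sed -i 's/cv2.minAreaRect(.*$/cv2.minAreaRect(np.array(P[:,:2],np.float32,order="C"))/' h.py
python3 - <<'E'
from h import *
t=cv2.imread("pics/top0.png");s=cv2.imread("pics/side0.png")
K=4
def big(im,x,y,w,h,k=K): return cv2.resize(im[y:y+h,x:x+w],None,fx=k,fy=k,interpolation=cv2.INTER_CUBIC)
def cont(m,x,y,amin): return [ (c[:,0]+.5)/K-.5+[x,y] for c in blobs(m,amin*K*K)]
b=big(t,135,175,130,85);g=b.max(2)
for z,m,name in((3,g<70,'mat'),(23,g>100,'stone')):
    for c in cont(m,135,175,250):
        P=np.array([plane("top",u,z) for u in c]);r=rect(P)
        if r[1][0]<380: print('top',name,r)
def wood(im,x,y,w,h):
    q=cv2.cvtColor(big(im,x,y,w,h),cv2.COLOR_BGR2HSV).astype(int);return (q[...,0]>10)&(q[...,0]<26)&(q[...,1]>75)&(q[...,2]>120)
for n,im,bx in(("top",t,(280,190,40,45)),("side",s,(205,220,65,30))):
    for c in cont(wood(im,*bx),bx[0],bx[1],60):
        print(n,'sep',rect(np.array([plane(n,u,6) for u in c])))
        e=cv2.approxPolyDP(np.float32(c),2,True)[:,0];print(np.round(e,1).tolist())
A=np.zeros((600,800,3),np.uint8)
x=cv2.resize(t[215:268,328:378],None,fx=8,fy=8,interpolation=cv2.INTER_CUBIC);A[:424,:400]=x
y=cv2.resize(s[233:297,152:228],None,fx=5.2,fy=5.2,interpolation=cv2.INTER_CUBIC);A[:y.shape[0],402:402+y.shape[1]]=y
cv2.imwrite("pics/box.png",A)
E
```

```text
top mat (array([548.7,  74. ]), array([108.6,  58.3]), -5.14)
top mat (array([557. , 175.4]), array([108.4,  58.6]), -4.98)
top mat (array([563.2, 276. ]), array([108.5,  59.1]), -4.89)
top mat (array([556.3, 172.1]), array([336.8, 197.5]), 85.48)
top stone (array([548.5,  72.2]), array([102.,  53.]), -5.14)
top stone (array([556.9, 171.7]), array([102.3,  52.8]), -4.81)
top stone (array([562.7, 270.5]), array([102.2,  53.2]), -4.73)
top stone (array([556.1, 168.5]), array([336.2, 200.1]), 85.45)
top sep (array([ 578.8, -152.8]), array([102.2,  50.3]), 2.64)
[[301.6000061035156, 196.60000610351562], [288.6000061035156, 198.10000610351562], [290.3999938964844, 227.39999389648438], [303.8999938964844, 225.39999389648438]]
side sep (array([ 578.7, -157.2]), array([100.9,  59.3]), 3.49)
[[259.3999938964844, 229.10000610351562], [219.39999389648438, 230.39999389648438], [217.89999389648438, 240.89999389648438], [259.8999938964844, 239.10000610351562]]
```

View pics/box.png

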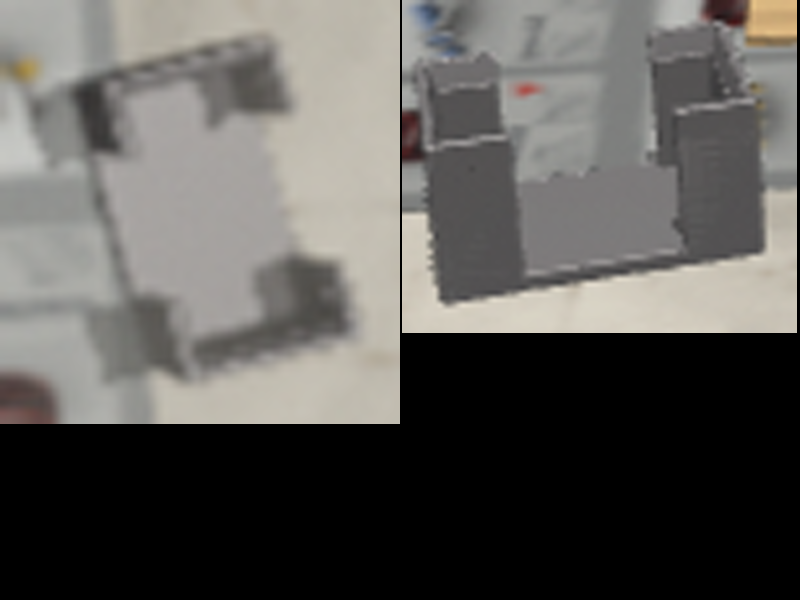

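The box crop shows a top rim with corners at crop (275,38), (350,325) and (190,380), and base left corners at (78,88) and (148,375). The lighter patches to its left are shadow. In the side view the front bottom corners are at (440,302) and (765,252), and the front rim corners at (425,148) and (755,100). Now to triangulate these.

```bash
python3 - <<'E'
from h import *
T=lambda x,y:np.array([(x+.5)/8-.5+328,(y+.5)/8-.5+215])
S=lambda x,y:np.array([(x-402+.5)/5.2-.5+152,(y+.5)/5.2-.5+233])
for n,a,b in(("rim -x-y",S(425,148),T(350,325)),("rim +x-y",S(755,102),T(275,38)),("rim -x+y",S(418,63),T(190,380)),("rim +x+y",S(728,26),T(125,78))):
    p,e=tri(a,b);print(n,p.round(1),round(e,1),'side66',plane("side",a,66)[:2].round(1),'top66',plane("top",b,66)[:2].round(1))
for n,q in(("side base -x-y",("side",S(440,302))),("side base +x-y",("side",S(765,252))),("top base +x+y",("top",T(78,89))),("top base -x+y",("top",T(148,375)))):
    print(n,plane(*q,0)[:2].round(1))
for n,a,b in(("floor edges right gap lo,hi",T(298,255),T(270,125)),("left",T(128,290),T(100,170))):
    print(n,plane("top",a,8)[:2].round(1),plane("top",b,8)[:2].round(1))
print("floor side front gap L,R",plane("side",S(525,276),8)[:2].round(1),plane("side",S(682,252),8)[:2].round(1),"back",plane("side",S(520,180),8)[:2].round(1),plane("side",S(676,165),8)[:2].round(1))
# separator & stones two views
s=cv2.imread("pics/side0.png")
tt=[[301.6,196.6],[288.6,198.1],[290.4,227.4],[303.9,225.4]]  # +x-y,+x+y,-x+y,-x-y
ss=[[259.7,236.4],[259.4,229.1],[219.4,230.4],[218,238.2]]
for a,b in zip(ss,tt):
    p,e=tri(a,b);print('sep',p.round(1),round(e,1),'top6',plane("top",b,6)[:2].round(1))
# stones: crop4 origin (187,155) at (400,300) side; (150,182) at (0,300) top
S4=lambda x,y:np.array([(x-400+.5)/4-.5+187,(y-300+.5)/4-.5+155]);T4=lambda x,y:np.array([(x+.5)/4-.5+150,(y-300+.5)/4-.5+182])
C={'right':([(510,448),(652,445),(648,468),(504,472)],[(289,392),(352,397),(342,521),(278,515)]),
'mid':([(532,400),(666,397),(662,425),(528,424)],[(170,382),(232,386),(220,508),(157,503)])}
for n,(a,b) in C.items():
    # side order: -x+y,+x+y,+x-y,-x-y ; top order +x+y,+x-y,-x-y,-x+y
    b=[b[3],b[0],b[1],b[2]]
    P=[tri(S4(*u),T4(*v)) for u,v in zip(a,b)]
    print(n,[p.round(0).tolist() for p,e in P],np.mean([p for p,e in P],0).round(1))
E
```

```text
rim -x-y [ 439.6 -382.8   63.9] 7.4 side66 [ 436.7 -386.4] top66 [ 443.4 -381.2]
rim +x-y [ 554.2 -354.7   65.5] 1.8 side66 [ 553.4 -355.8] top66 [ 555.  -354.4]
rim -x+y [ 420.6 -318.7   65.9] 2.2 side66 [ 419.5 -318.9] top66 [ 421.7 -318.4]
rim +x+y [ 538.2 -294.7   67.6] 1.4 side66 [ 537.1 -291.6] top66 [ 538.8 -295. ]
side base -x-y [ 435.1 -384. ]
side base +x-y [ 553.4 -352.9]
top base +x+y [ 534.3 -290.9]
top base -x+y [ 416.8 -318. ]
floor edges right gap lo,hi [ 466.9 -378.7] [ 520.1 -368.3]
left [ 452.  -308.5] [ 501.  -297.7]
floor side front gap L,R [ 466.8 -380. ] [ 523.5 -365. ] back [ 452.2 -308.7] [ 513.5 -298.8]
sep [ 629.5 -171.1    7.8] 1.8 top6 [ 630.6 -171.2]
sep [ 626.4 -127.5    5.9] 2.3 top6 [ 625.2 -127.6]
sep [ 529.  -133.2    7.2] 3.2 top6 [ 527.4 -133.5]
sep [ 532.9 -178.3    8.7] 3.0 top6 [ 534.4 -178.5]
right [[498.0, 102.0, 20.0], [599.0, 94.0, 23.0], [597.0, 42.0, 25.0], [496.0, 49.0, 22.0]] [547.4  71.8  22.3]
mid [[506.0, 201.0, 22.0], [607.0, 193.0, 25.0], [605.0, 142.0, 20.0], [505.0, 150.0, 20.0]] [555.6 171.4  21.7]
```

The fits agree. The box centre is about (486.5, -337.5) at yaw 0.25, with the rim at 66 mm. The separator is at (579.5, -152.7) with yaw about 0.06. Stones are at (548,72), (556,171.5) and (563,271), yaw about -0.083, tops near 22–23 mm. I'll go to the right-hand stone.

The manual's scale: shifts go in shares of 50 mm and turns go in shares of 2 pi rad. Converting my numbers, -44.8 mm is -0.896, 17 mm is 0.34, 0.12 rad is 0.0191.

```bash
cat >> h.py <<'E'
def go(x,y,z,psi,ret=False):
    s=telemetry.state();p=s["position"];R=cv2.Rodrigues(np.array(s["eef_rot"]))[0]
    cur=np.arctan2(R[1,0],R[0,0]);d=(cur-psi+np.pi)%(2*np.pi)-np.pi
    c,n=np.cos(psi),np.sin(psi);D=np.array([x,y,z])-p
    print(f"t {s['time_s']:.1f} psi {cur:.3f} tilt {R[2,0]:.3f},{R[2,1]:.3f} pos {p.round(1)} turn {d:.3f} then tool-move {c*D[0]+n*D[1]:.1f} {n*D[0]-c*D[1]:.1f} {-D[2]:.1f} F {np.round(s['wrist_force'],1)} w {s['gripper_width']:.1f}")
E
echo '{"aperture": [80, 80, 80, 80, 80, 80, 80, 80, 80, 80, 80, 80, 80, 80, 80, 80, 80, 80, 80, 80], "dx": [0, 0, 0, 0, 0.34, 0.34, 0.34, 0.34, 0.34, 0.34, 0.34, 0.34, 0.34, 0.34, 0.34, 0.34, 0.34, 0.34, 0.34, 0], "dy": [0, 0, 0, 0, -0.896, -0.896, -0.896, -0.896, -0.896, -0.896, -0.896, -0.896, -0.896, -0.896, -0.896, -0.896, -0.896, -0.896, -0.896, 0], "dz": [0, 0, 0, 0, 0.152, 0.152, 0.152, 0.152, 0.152, 0.152, 0.152, 0.152, 0.152, 0.152, 0.152, 0.152, 0.152, 0.152, 0.152, 0], "turn": [0.0191, 0.0191, 0.0191, 0.0181, 0, 0, 0, 0, 0, 0, 0, 0, 0, 0, 0, 0, 0, 0, 0, 0]}' | python3 drive.py 30
python3 -c "
from h import *
go(548,72,100,-.083)"
```

```text
time_s: 2.1
position: [549.5, 75.8, 98.9]
eef_rot: [-3.138, 0.123, -0.0]
wrist_force: [0.7, -0.4, 0.3]
gripper_width: 80.1
gripper_force: 0.0
t 2.1 psi -0.078 tilt 0.000,-0.001 pos [549.5  75.8  98.9] turn 0.005 then tool-move -1.2 3.9 -1.1 F [ 0.7 -0.4  0.3] w 80.1
```

In the tool's units: 30 mm is 0.6, 20 mm is 0.4, 0.005 rad is 0.0008.

```bash
echo '{"aperture": [80, 80, 80, 80, 80, 80, 50, 45, 45, 45, 45], "dx": [-0.024, 0, 0, 0, 0, 0, 0, 0, 0, 0, 0], "dy": [0.078, 0, 0, 0, 0, 0, 0, 0, 0, 0, 0], "dz": [0.6, 0.6, 0.4, 0.2, 0.06, 0, 0, 0, 0, 0, 0], "turn": [0.0008, 0, 0, 0, 0, 0, 0, 0, 0, 0, 0]}' | python3 drive.py 30
python3 -c "
from h import *
go(548,72,5.5,-.083)"
```

```text
time_s: 3.2
position: [546.7, 67.5, 7.3]
eef_rot: [-3.138, 0.137, -0.001]
wrist_force: [-0.8, 0.8, 6.9]
gripper_width: 50.2
gripper_force: 30.0
t 3.2 psi -0.087 tilt 0.001,-0.000 pos [546.7  67.5   7.3] turn -0.004 then tool-move 0.9 -4.6 1.8 F [-0.8  0.8  6.9] w 50.2
```

In the tool's units: 0.5 mm is 0.01.

```bash
echo '{"aperture": [45, 45], "dx": [0, 0], "dy": [0, 0], "dz": [0.01, 0], "turn": [0, 0]}' | python3 drive.py; echo '{"aperture": [45, 45, 45, 45], "dx": [0.06, 0.06, 0.06, 0.06], "dy": [0, 0, 0, 0], "dz": [0, 0, 0, 0], "turn": [0, 0, 0, 0]}' | python3 drive.py; echo '{"aperture": [45, 45], "dx": [0.06, 0.06], "dy": [0, 0], "dz": [0, 0], "turn": [0, 0]}' | python3 drive.py;  echo '{"aperture": [45, 45, 45, 45], "dx": [-0.06, -0.06, -0.06, -0.06], "dy": [0, 0, 0, 0], "dz": [0, 0, 0, 0], "turn": [0, 0, 0, 0]}' | python3 drive.py; echo '{"aperture": [45, 45], "dx": [-0.06, -0.06], "dy": [0, 0], "dz": [0, 0], "turn": [0, 0]}' | python3 drive.py
```

```text
time_s: 3.4
position: [546.7, 67.4, 7.3]
eef_rot: [-3.139, 0.137, -0.001]
wrist_force: [-3.2, 0.8, 17.7]
gripper_width: 49.9
gripper_force: 30.0
time_s: 3.8
position: [557.4, 66.4, 7.3]
eef_rot: [-3.139, 0.137, 0.002]
wrist_force: [-9.9, 0.9, 24.3]
gripper_width: 49.8
gripper_force: 30.0
time_s: 4.0
position: [563.4, 65.9, 7.3]
eef_rot: [-3.139, 0.137, 0.002]
wrist_force: [-10.6, 0.9, 23.5]
gripper_width: 50.0
gripper_force: 30.0
time_s: 4.4
position: [554.1, 66.8, 7.3]
eef_rot: [-3.138, 0.137, -0.006]
wrist_force: [5.0, -0.7, 9.6]
gripper_width: 49.9
gripper_force: 30.0
time_s: 4.6
position: [548.2, 67.3, 7.3]
eef_rot: [-3.138, 0.137, -0.006]
wrist_force: [4.3, -0.0, 8.2]
gripper_width: 49.9
gripper_force: 30.0
```

In the tool's units: 2 mm is 0.04.

```bash
echo '{"aperture": [45, 45, 45, 45, 45], "dx": [0.04, 0.04, 0.04, 0.04, 0.04], "dy": [0, 0, 0, 0, 0], "dz": [0, 0, 0, 0, 0], "turn": [0, 0, 0, 0, 0]}' | python3 drive.py 45| sed -n '2p;4,5p'; echo '{"aperture": [45, 45], "dx": [0.04, 0.04], "dy": [0, 0], "dz": [0, 0], "turn": [0, 0]}' | python3 drive.py| sed -n '2p;4,5p';  echo '{"aperture": [45, 45, 45, 45, 45], "dx": [-0.04, -0.04, -0.04, -0.04, -0.04], "dy": [0, 0, 0, 0, 0], "dz": [0, 0, 0, 0, 0], "turn": [0, 0, 0, 0, 0]}' | python3 drive.py| sed -n '2p;4,5p'; echo '{"aperture": [45, 45], "dx": [-0.04, -0.04], "dy": [0, 0], "dz": [0, 0], "turn": [0, 0]}' | python3 drive.py| sed -n '2p;4,5p'
python3 - <<'E'
from h import *
cv2.imwrite("pics/side1.png",optics.read_camera("side")[120:260,150:330,::-1].repeat(4,0).repeat(4,1))
go(548,72,7,-.083)
E
```

```text
position: [555.4, 66.6, 7.3]
wrist_force: [-10.5, 1.0, 24.5]
gripper_width: 49.9
position: [559.4, 66.3, 7.3]
wrist_force: [-9.6, 0.6, 24.1]
gripper_width: 49.7
position: [552.2, 67.0, 7.3]
wrist_force: [4.0, -1.0, 8.8]
gripper_width: 49.7
position: [548.2, 67.3, 7.3]
wrist_force: [4.6, -0.4, 7.9]
gripper_width: 50.1
t 6.0 psi -0.087 tilt 0.003,-0.000 pos [548.   67.4   7.3] turn -0.004 then tool-move -0.3 -4.6 0.3 F [ 2.8 -1.   9.6] w 49.8
```

View pics/side1.png

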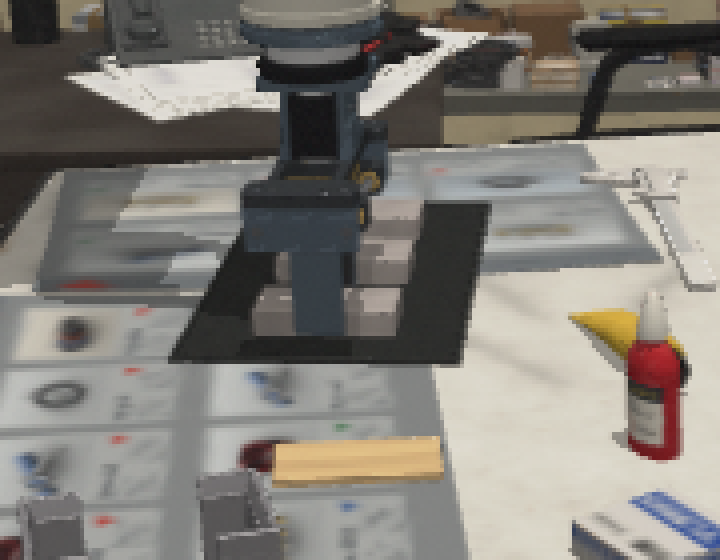

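The picture shows the stone held by its long sides, but the fingertips come down almost to the mat at about (318,337). They may share the load, which would explain the ambiguous ratio of about 0.45. I'll regrip higher and repeat.

In the tool's units: -4 mm is -0.08, -2 mm is -0.04.

```bash
f(){ sed -n '1,2p;4,5p' | tr '\n' ' '; echo; }
echo '{"aperture": [60, 60, 60, 60], "dx": [0, 0, 0, 0], "dy": [0, 0, 0, 0], "dz": [-0.04, -0.08, 0, 0], "turn": [0, 0, 0, 0]}' | python3 drive.py 35|f
echo '{"aperture": [45, 45, 45, 45], "dx": [0, 0, 0, 0], "dy": [0, 0, 0, 0], "dz": [0, 0, 0, 0], "turn": [0, 0, 0, 0]}' | python3 drive.py |f
echo '{"aperture": [45, 45, 45], "dx": [0, 0, 0], "dy": [0, 0, 0], "dz": [0.008, 0.008, 0], "turn": [0, 0, 0]}' | python3 drive.py |f
echo '{"aperture": [45, 45, 45, 45, 45], "dx": [0.04, 0.04, 0.04, 0.04, 0.04], "dy": [0, 0, 0, 0, 0], "dz": [0, 0, 0, 0, 0], "turn": [0, 0, 0, 0, 0]}' | python3 drive.py |f
echo '{"aperture": [45, 45, 45, 45, 45], "dx": [-0.04, -0.04, -0.04, -0.04, -0.04], "dy": [0, 0, 0, 0, 0], "dz": [0, 0, 0, 0, 0], "turn": [0, 0, 0, 0, 0]}' | python3 drive.py |f
echo '{"aperture": [45, 45, 45, 45], "dx": [0, 0, 0, 0], "dy": [0, 0, 0, 0], "dz": [-0.1, -0.1, 0, 0], "turn": [0, 0, 0, 0]}' | python3 drive.py |f
```

```text
time_s: 6.45 position: [546.4, 67.4, 12.5] wrist_force: [-0.3, 0.0, 0.1] gripper_width: 60.4 
time_s: 6.85 position: [546.3, 67.4, 12.3] wrist_force: [-0.9, -0.1, -2.3] gripper_width: 49.9 
time_s: 7.15 position: [546.4, 67.3, 12.2] wrist_force: [-4.6, 0.1, 15.6] gripper_width: 50.1 
time_s: 7.65 position: [555.5, 66.6, 12.2] wrist_force: [-8.2, 1.2, 20.3] gripper_width: 49.5 
time_s: 8.15 position: [547.9, 67.3, 12.3] wrist_force: [4.2, 0.1, 7.3] gripper_width: 49.4 
time_s: 8.55 position: [546.5, 67.4, 21.7] wrist_force: [-1.0, 0.2, -1.6] gripper_width: 49.7
```

In the tool's units: -35 mm is -0.7, -34 mm is -0.68.

```bash
f(){ sed -n '1,2p;4,5p' | tr '\n' ' '; echo; }
echo '{"aperture": [45, 45, 45, 45, 70, 70, 70, 70, 70, 70, 70, 70, 70], "dx": [0, 0, 0, 0, 0, 0, 0, 0, 0, 0, 0, 0, 0], "dy": [0, 0, 0, 0, 0, 0, 0, 0, -0.7, -0.7, -0.68, 0, 0], "dz": [0.08, 0.06, 0.044, 0, 0, 0, -0.6, -0.2, 0, 0, 0, 0, 0], "turn": [0, 0, 0, 0, 0, 0, 0, 0, 0, 0, 0, 0, 0]}' | python3 drive.py |f
python3 -c "
from h import *
go(556,171.5,12,-.083)"
```

```text
time_s: 9.85 position: [555.3, 171.5, 52.2] wrist_force: [-0.2, -0.8, -0.8] gripper_width: 70.1 
t 9.8 psi -0.086 tilt -0.000,0.000 pos [555.3 171.5  52.2] turn -0.003 then tool-move 0.7 -0.0 40.2 F [-0.2 -0.8 -0.8] w 70.1
```

In the tool's units: 25 mm is 0.5, 15 mm is 0.3.

```bash
f(){ sed -n '1,2p;4,5p' | tr '\n' ' '; echo; }
echo '{"aperture": [70, 70, 70, 45, 45, 45, 45], "dx": [0, 0, 0, 0, 0, 0, 0], "dy": [0, 0, 0, 0, 0, 0, 0], "dz": [0.5, 0.3, 0, 0, 0, 0, 0], "turn": [0, 0, 0, 0, 0, 0, 0]}' | python3 drive.py 35 |f
echo '{"aperture": [45, 45, 45], "dx": [0, 0, 0], "dy": [0, 0, 0], "dz": [0.008, 0.004, 0], "turn": [0, 0, 0]}' | python3 drive.py |f
echo '{"aperture": [45, 45, 45, 45, 45], "dx": [0.04, 0.04, 0.04, 0.04, 0.04], "dy": [0, 0, 0, 0, 0], "dz": [0, 0, 0, 0, 0], "turn": [0, 0, 0, 0, 0]}' | python3 drive.py |f
echo '{"aperture": [45], "dx": [0.04], "dy": [0], "dz": [0], "turn": [0]}' | python3 drive.py |f
echo '{"aperture": [45, 45, 45, 45, 45], "dx": [-0.04, -0.04, -0.04, -0.04, -0.04], "dy": [0, 0, 0, 0, 0], "dz": [0, 0, 0, 0, 0], "turn": [0, 0, 0, 0, 0]}' | python3 drive.py |f
echo '{"aperture": [45], "dx": [-0.04], "dy": [0], "dz": [0], "turn": [0]}' | python3 drive.py |f
```

```text
time_s: 10.55 position: [556.1, 170.9, 13.2] wrist_force: [-0.6, -2.6, 7.7] gripper_width: 50.0 
time_s: 10.85 position: [556.1, 170.9, 13.2] wrist_force: [-3.6, -3.3, 19.0] gripper_width: 49.4 
time_s: 11.35 position: [564.7, 170.3, 13.2] wrist_force: [-10.6, 0.5, 24.6] gripper_width: 49.3 
time_s: 11.45 position: [566.8, 170.2, 13.2] wrist_force: [-10.4, 1.5, 25.4] gripper_width: 49.7 
time_s: 11.95 position: [559.6, 171.1, 13.2] wrist_force: [4.8, -0.2, 9.4] gripper_width: 49.3 
time_s: 12.05 position: [557.7, 171.3, 13.3] wrist_force: [4.8, -1.4, 9.9] gripper_width: 49.5
```

The right and middle stones feel the same (about 0.4 forward at matching press), so the left should be the coarse one. I'll confirm by the same test.

In the tool's units: -35 mm is -0.7, -30 mm is -0.6.

```bash
f(){ sed -n '1,2p;4,5p' | tr '\n' ' '; echo; }
echo '{"aperture": [70, 70, 70, 70, 70, 70, 70, 70, 70], "dx": [0, 0, 0, 0, 0, 0, -0.01, 0, 0], "dy": [0, 0, 0, 0, -0.7, -0.7, -0.6, 0, 0], "dz": [-0.01, 0, -0.6, -0.2, 0, 0, 0, 0, 0], "turn": [0, 0, 0, 0, 0, 0, 0, 0, 0]}' | python3 drive.py |f
python3 -c "
from h import *
go(563,271,10,-.083)"
```

```text
time_s: 12.95 position: [563.3, 270.8, 52.0] wrist_force: [-0.0, -0.2, -0.3] gripper_width: 69.7 
t 12.9 psi -0.086 tilt -0.000,0.000 pos [563.3 270.8  52. ] turn -0.003 then tool-move -0.4 -0.1 42.0 F [-0.  -0.2 -0.3] w 69.7
```

In the tool's units: 25 mm is 0.5, 16 mm is 0.32.

```bash
f(){ sed -n '1,2p;4,5p' | tr '\n' ' '; echo; }
echo '{"aperture": [70, 70, 70, 45, 45, 45, 45], "dx": [0, 0, 0, 0, 0, 0, 0], "dy": [0, 0, 0, 0, 0, 0, 0], "dz": [0.5, 0.32, 0, 0, 0, 0, 0], "turn": [0, 0, 0, 0, 0, 0, 0]}' | python3 drive.py 35 |f
echo '{"aperture": [45, 45], "dx": [0, 0], "dy": [0, 0], "dz": [0.006, 0], "turn": [0, 0]}' | python3 drive.py |f
echo '{"aperture": [45, 45, 45, 45, 45], "dx": [0.04, 0.04, 0.04, 0.04, 0.04], "dy": [0, 0, 0, 0, 0], "dz": [0, 0, 0, 0, 0], "turn": [0, 0, 0, 0, 0]}' | python3 drive.py |f
echo '{"aperture": [45, 45, 45, 45, 45], "dx": [-0.04, -0.04, -0.04, -0.04, -0.04], "dy": [0, 0, 0, 0, 0], "dz": [0, 0, 0, 0, 0], "turn": [0, 0, 0, 0, 0]}' | python3 drive.py |f
```

```text
time_s: 13.65 position: [564.3, 270.6, 12.3] wrist_force: [0.5, -3.7, 7.1] gripper_width: 49.9 
time_s: 13.85 position: [564.3, 270.6, 12.3] wrist_force: [-1.2, -3.5, 12.0] gripper_width: 49.7 
time_s: 14.35 position: [570.3, 269.9, 12.2] wrist_force: [-24.0, 1.6, 29.5] gripper_width: 49.5 
time_s: 14.85 position: [565.5, 271.1, 12.2] wrist_force: [6.4, -0.5, 4.7] gripper_width: 49.6
```

The left stone drags 24 N at a 29 N press, so it is the coarse one. I'll carry it to the box.

In the tool's units: -40 mm is -0.8, -20 mm is -0.4, -0.112 rad is -0.0178.

```bash
f(){ sed -n '1,2p;4,5p' | tr '\n' ' '; echo; }
echo '{"aperture": [45, 45, 45, 45, 45, 45], "dx": [0, 0, 0, 0, 0, 0], "dy": [0, 0, 0, 0, 0, 0], "dz": [-0.4, -0.8, -0.8, -0.3, 0, 0], "turn": [0, 0, 0, -0.0178, -0.0178, -0.0178]}' | python3 drive.py |f
echo '{"aperture": [45, 45, 45, 45, 45, 45, 45, 45, 45, 45, 45, 45, 45, 45, 45, 45], "dx": [-0.348, -0.348, -0.348, -0.348, -0.348, -0.348, -0.348, -0.348, -0.348, -0.348, -0.348, -0.348, -0.348, 0, 0, 0], "dy": [0.877, 0.877, 0.877, 0.877, 0.877, 0.877, 0.877, 0.877, 0.877, 0.877, 0.877, 0.877, 0.877, 0, 0, 0], "dz": [0, 0, 0, 0, 0, 0, 0, 0, 0, 0, 0, 0, 0, 0, 0, 0], "turn": [0, 0, 0, 0, 0, 0, 0, 0, 0, 0, 0, 0, 0, 0, 0, 0]}' | python3 drive.py |f
python3 -c "
from h import *
go(486.5,-337.5,86,.25)"
```

```text
time_s: 15.45 position: [563.9, 270.8, 127.1] wrist_force: [-1.2, 1.0, -2.6] gripper_width: 49.8 
time_s: 17.05 position: [484.7, -336.6, 126.0] wrist_force: [-0.1, 0.2, -2.2] gripper_width: 49.7 
t 17.1 psi 0.249 tilt -0.000,-0.001 pos [ 484.7 -336.6  126. ] turn -0.001 then tool-move 1.5 1.3 40.0 F [-0.1  0.2 -2.2] w 49.7
```

In the tool's units: 20 mm is 0.4, 4 mm is 0.08.

```bash
f(){ sed -n '1,2p;4,5p' | tr '\n' ' '; echo; }
echo '{"aperture": [45, 45, 45, 45, 45], "dx": [0.03, 0, 0, 0, 0], "dy": [0.026, 0, 0, 0, 0], "dz": [0.4, 0.4, 0.08, 0, 0], "turn": [0, 0, 0, 0, 0]}' | python3 drive.py |f
python3 - <<'E'
from h import *
go(486.5,-337.5,82,.25)
a=optics.read_camera("side");b=optics.read_camera("top")
cv2.imwrite("pics/s2f.png",a[:,:,::-1]);cv2.imwrite("pics/t2f.png",b[:,:,::-1])
A=np.zeros((480,800,3),np.uint8)
r=lambda im,x,y,w,h:cv2.resize(im[y:y+h,x:x+w,::-1],None,fx=5,fy=5,interpolation=cv2.INTER_CUBIC)
A[:,:400]=r(b,320,195,80,96);A[:,400:]=r(a,150,205,80,96);cv2.imwrite("pics/hang.png",A)
E
```

```text
time_s: 17.55 position: [487.1, -338.2, 82.9] wrist_force: [-0.1, 1.0, -2.0] gripper_width: 49.9 
t 17.6 psi 0.250 tilt 0.001,0.001 pos [ 487.1 -338.2   82.9] turn -0.000 then tool-move -0.4 -0.8 0.9 F [-0.1  1.  -2. ] w 49.9
```

View pics/hang.png

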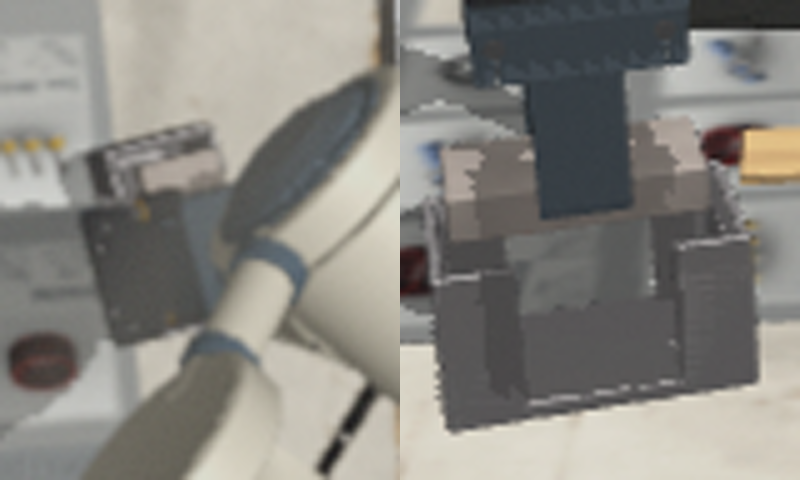

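The picture shows the stone hanging above the mouth, with its front lower corners at side crop (452,240) and (705,212), inside the rim corners at (432,282) and (752,238). I'll put those into box axes.

```bash
python3 - <<'E'
from h import *
S=lambda x,y:np.array([(x-400+.5)/5-.5+150,(y+.5)/5-.5+205])
c,s=np.cos(.25),np.sin(.25);M=np.array([[c,s],[-s,c]]);O=np.array([486.5,-337.5])
for n,u,z in(("stone fl",S(452,240),73.7),("stone fr",S(705,212),73.7),("top fl",S(446,205),93.7),("top fr",S(706,178),93.7),("top bl",S(442,147),93.7),("top br",S(697,118),93.7),
 ("rim fl",S(432,282),66),("rim fr",S(752,238),66),("base fl",S(448,430),0),("base fr",S(758,382),0)):
    print(n,(M@(plane("side",u,z)[:2]-O)).round(1))
print("tcp",M@(telemetry.state()["position"][:2]-O))
E
```

```text
stone fl [-51.4 -17.9]
stone fr [ 45.2 -22.6]
top fl [-52.2 -27.9]
top fr [ 45.2 -33.6]
top bl [-51.4  23.7]
top br [49.6 21.2]
rim fl [-60.3 -34.8]
rim fr [ 61.3 -34.5]
base fl [-60.7 -32.3]
base fr [ 60.7 -31.1]
tcp [ 0.37805399 -1.17406353]
```

In the tool's units: 6 mm is 0.12, -1.4 mm is -0.028.

```bash
f(){ sed -n '1,2p;4,5p' | tr '\n' ' '; echo; }
echo '{"aperture": [45, 45, 45, 45, 45], "dx": [0.04, 0, 0, 0, 0], "dy": [-0.028, 0, 0, 0, 0], "dz": [0, 0.12, 0.12, 0.12, 0], "turn": [0, 0, 0, 0, 0]}' | python3 drive.py |f
echo '{"aperture": [45, 45, 45, 45], "dx": [0, 0, 0, 0], "dy": [0, 0, 0, 0], "dz": [0.16, 0.16, 0.16, 0], "turn": [0, 0, 0, 0]}' | python3 drive.py |f
python3 -c "
from h import *
go(487,-337,17.2,.25)"
```

```text
time_s: 18.15 position: [487.7, -336.2, 62.8] wrist_force: [0.3, -0.0, -1.1] gripper_width: 49.6 
time_s: 18.55 position: [487.6, -336.1, 38.7] wrist_force: [-0.1, -0.8, -2.2] gripper_width: 49.8 
t 18.6 psi 0.249 tilt -0.001,-0.002 pos [ 487.6 -336.1   38.7] turn -0.001 then tool-move -0.8 0.7 21.5 F [-0.1 -0.8 -2.2] w 49.8
```

In the tool's units: 10 mm is 0.2, 7 mm is 0.14.

```bash
f(){ sed -n '1,2p;4,5p' | tr '\n' ' '; echo; }
echo '{"aperture": [45, 45, 45, 45, 45], "dx": [0, 0, 0, 0, 0], "dy": [0, 0, 0, 0, 0], "dz": [0.2, 0.14, 0.03, 0, 0], "turn": [0, 0, 0, 0, 0]}' | python3 drive.py |f
echo '{"aperture": [45, 45, 45, 45], "dx": [0, 0, 0, 0], "dy": [0, 0, 0, 0], "dz": [0.02, 0.02, 0, 0], "turn": [0, 0, 0, 0]}' | python3 drive.py |f
```

```text
time_s: 19.05 position: [488.3, -336.7, 21.7] wrist_force: [-0.6, 0.1, -2.2] gripper_width: 49.4 
time_s: 19.45 position: [488.2, -336.6, 19.6] wrist_force: [0.4, -0.0, -2.6] gripper_width: 49.5
```

In the tool's units: 0.8 mm is 0.016, 0.5 mm is 0.01.

```bash
f(){ sed -n '1,2p;4,5p' | tr '\n' ' '; echo; }
echo '{"aperture": [45, 45, 45, 45], "dx": [0, 0, 0, 0], "dy": [0, 0, 0, 0], "dz": [0.016, 0.016, 0.01, 0], "turn": [0, 0, 0, 0]}' | python3 drive.py |f
echo '{"aperture": [45, 45], "dx": [0, 0], "dy": [0, 0], "dz": [0.008, 0], "turn": [0, 0]}' | python3 drive.py |f
```

```text
time_s: 19.85 position: [488.2, -336.6, 17.3] wrist_force: [-0.1, -0.5, -2.1] gripper_width: 49.6 
time_s: 20.05 position: [488.2, -336.6, 17.2] wrist_force: [-1.4, 1.7, 3.0] gripper_width: 49.9
```

Contact came at 17.2, exactly the floor height. I'll release and fetch the separator.

In the tool's units: -45 mm is -0.9, -35.6 mm is -0.712, 0.095 rad is 0.0151.

```bash
f(){ sed -n '1,2p;4,5p' | tr '\n' ' '; echo; }
echo '{"aperture": [70, 70, 70, 70, 70, 70, 70, 70, 70, 70, 70, 70, 70, 70, 70], "dx": [0, 0, 0, 0, 0, 0, 0, 0.408, 0.408, 0.408, 0.408, 0.408, 0, 0, 0], "dy": [0, 0, 0, 0, 0, 0, 0, -0.712, -0.712, -0.712, -0.712, -0.712, 0, 0, 0], "dz": [-0.006, 0, -0.3, -0.8, -0.9, 0, 0, 0, 0, 0.2, 0.4, 0.6, 0.4, 0, 0], "turn": [0, 0, 0, 0, 0, 0.0151, 0.0151, 0, 0, 0, 0, 0, 0, 0, 0]}' | python3 drive.py |f
python3 -c "
from h import *
go(579.5,-152.7,2.5,.06)"
```

```text
time_s: 21.55 position: [579.2, -153.9, 38.1] wrist_force: [-0.2, -0.7, 0.6] gripper_width: 69.9 
t 21.6 psi 0.059 tilt -0.000,-0.000 pos [ 579.2 -153.9   38.1] turn -0.001 then tool-move 0.3 -1.2 35.6 F [-0.2 -0.7  0.6] w 69.9
```

The manual's scale: shifts go in shares of 50 mm and turns go in shares of 2 pi rad. Converting my numbers, 20 mm is 0.4, 12 mm is 0.24.

```bash
f(){ sed -n '1,2p;4,5p' | tr '\n' ' '; echo; }
echo '{"aperture": [70, 70, 70, 70, 70], "dx": [0.006, 0, 0, 0, 0], "dy": [-0.024, 0, 0, 0, 0], "dz": [0.4, 0.24, 0.07, 0, 0], "turn": [0, 0, 0, 0, 0]}' | python3 drive.py 12 |f
echo '{"aperture": [45, 45, 45, 45, 45], "dx": [0, 0, 0, 0, 0], "dy": [0, 0, 0, 0, 0], "dz": [0, 0, 0, 0, 0], "turn": [0, 0, 0, 0, 0]}' | python3 drive.py |f
python3 -c "
from h import *
go(488.2,-336.6,2.5,.25)"
```

```text
time_s: 22.05 position: [579.8, -152.7, 3.0] wrist_force: [1.5, 0.4, -0.9] gripper_width: 69.7 
time_s: 22.55 position: [579.7, -152.4, 2.6] wrist_force: [-1.0, -0.6, 6.6] gripper_width: 49.7 
t 22.6 psi 0.059 tilt 0.000,0.000 pos [ 579.7 -152.4    2.6] turn -0.191 then tool-move -134.3 155.9 0.1 F [-1.  -0.6  6.6] w 49.7
```

In the tool's units: -40 mm is -0.8, 31.2 mm is 0.624, -0.096 rad is -0.0153.

```bash
f(){ sed -n '1,2p;4,5p' | tr '\n' ' '; echo; }
echo '{"aperture": [45, 45, 45, 45, 45, 45, 45, 45, 45, 45, 45, 45, 45, 45], "dx": [0, 0, 0, 0, 0, -0.538, -0.538, -0.538, -0.538, -0.538, 0, 0, 0, 0], "dy": [0, 0, 0, 0, 0, 0.624, 0.624, 0.624, 0.624, 0.624, 0, 0, 0, 0], "dz": [-0.2, -0.8, -0.8, -0.2, 0, 0, 0, 0, 0, 0, 0.4, 0.1, 0, 0], "turn": [0, 0, 0, -0.0151, -0.0153, 0, 0, 0, 0, 0, 0, 0, 0, 0]}' | python3 drive.py |f
python3 - <<'E'
from h import *
go(488.2,-336.6,78,.25)
a=optics.read_camera("side")[:,:,::-1];cv2.imwrite("pics/s3.png",a)
q=cv2.cvtColor(cv2.resize(a[205:265,140:240],None,fx=4,fy=4,interpolation=cv2.INTER_CUBIC),cv2.COLOR_BGR2HSV).astype(int)
m=(q[...,0]>10)&(q[...,0]<26)&(q[...,1]>75)&(q[...,2]>90)
c0,s0=np.cos(.25),np.sin(.25);M=np.array([[c0,s0],[-s0,c0]]);z=telemetry.state()["position"][2]
for c in blobs(m,100):
    u=(c[:,0]+.5)/4-.5+[140,205]
    P=np.array([M@(plane("side",p,z+3.4)[:2]-[488.2,-336.6]) for p in u])
    print(len(c),u.min(0),u.max(0),P.min(0).round(1),P.max(0).round(1))
cv2.imwrite("pics/sep.png",cv2.resize(a[200:300,130:250],None,fx=6,fy=6,interpolation=cv2.INTER_CUBIC))
E
```

```text
time_s: 23.95 position: [488.2, -336.0, 77.9] wrist_force: [0.7, 0.4, 0.1] gripper_width: 49.8 
t 23.9 psi 0.251 tilt 0.000,-0.000 pos [ 488.2 -336.    77.9] turn 0.001 then tool-move -0.2 0.6 -0.1 F [0.7 0.4 0.1] w 49.8
235 [160.375 236.625] [178.125 252.125] [-50.7 -33.2] [-16.8  26.8]
217 [196.125 232.625] [213.375 247.125] [ 16.8 -32.5] [50.  26.6]
```

View pics/sep.png

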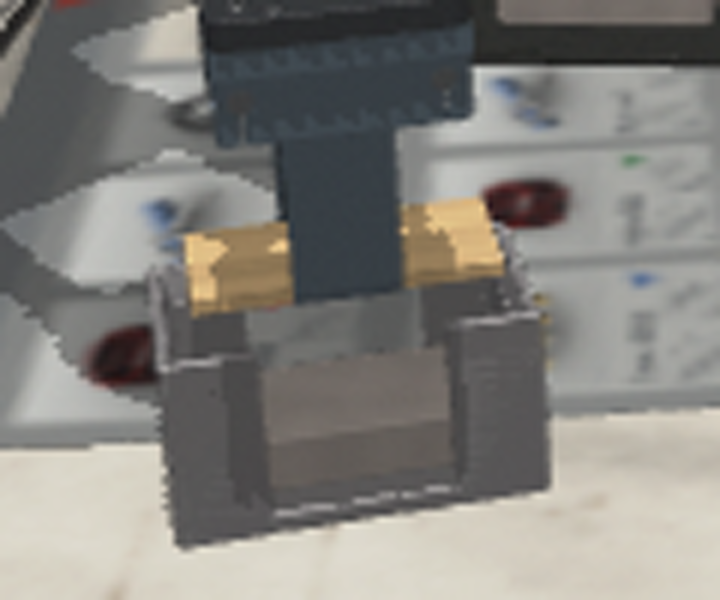

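The picture shows the separator centred over the mouth, crop (185..500, 200..315), and the coarse stone lying flat on the floor below.

```bash
f(){ sed -n '1,2p;4,5p' | tr '\n' ' '; echo; }
echo '{"aperture": [45, 45, 45, 45, 45, 45, 45, 45, 45], "dx": [-0.02, 0, 0, 0, 0, 0, 0, 0, 0], "dy": [0.008, 0, 0, 0, 0, 0, 0, 0, 0], "dz": [0, 0.16, 0.2, 0.2, 0.2, 0.1, 0.04, 0, 0], "turn": [0, 0, 0, 0, 0, 0, 0, 0, 0]}' | python3 drive.py |f
echo '{"aperture": [45, 45, 45], "dx": [0, 0, 0], "dy": [0, 0, 0], "dz": [0.016, 0.012, 0], "turn": [0, 0, 0]}' | python3 drive.py |f
```

```text
time_s: 24.9 position: [487.0, -337.5, 32.5] wrist_force: [-0.5, -0.5, -0.4] gripper_width: 49.7 
time_s: 25.2 position: [486.9, -337.4, 31.0] wrist_force: [-0.4, 1.0, 0.4] gripper_width: 49.9
```

In the tool's units: 0.5 mm is 0.01.

```bash
f(){ sed -n '1,2p;4,5p' | tr '\n' ' '; echo; }
echo '{"aperture": [45, 45], "dx": [0, 0], "dy": [0, 0], "dz": [0.01, 0], "turn": [0, 0]}' | python3 drive.py |f
echo '{"aperture": [65, 65, 65, 65, 65, 65, 65, 65, 65, 65, 65, 65, 65, 65, 65, 65, 65, 65], "dx": [0, 0, 0, 0, 0, 0, 0, 0, 0.058, 0.058, 0.058, 0.058, 0.058, 0.058, 0.058, 0.058, 0.058, 0], "dy": [0, 0, 0, 0, 0, 0, 0, 0, -0.908, -0.908, -0.908, -0.908, -0.908, -0.908, -0.908, -0.908, -0.908, 0], "dz": [0, 0, -0.2, -0.8, -0.8, 0, 0, 0, 0, 0, 0, 0, 0, 0, 0.1, 0.2, 0.3, 0.8], "turn": [0, 0, 0, 0, 0, 0.0178, 0.0178, 0.018, 0, 0, 0, 0, 0, 0, 0, 0, 0, 0]}' | python3 drive.py |f
echo '{"aperture": [65, 65], "dx": [0, 0], "dy": [0, 0], "dz": [0, 0], "turn": [0, 0]}' | python3 drive.py |f
python3 - <<'E'
from h import *
t=optics.read_camera("top")[:,:,::-1];cv2.imwrite("pics/t4.png",t)
s=optics.read_camera("side")[:,:,::-1];cv2.imwrite("pics/s4.png",s)
go(548,67.4,10,-.087)
q=cv2.cvtColor(cv2.resize(t[180:270,140:350],None,fx=4,fy=4,interpolation=cv2.INTER_CUBIC),cv2.COLOR_BGR2HSV).astype(int)
g=q[...,2]
for c in blobs((g>100),250*16):
    P=np.array([plane("top",p,23)[:2] for p in (c[:,0]+.5)/4-.5+[140,180]]);r=rect(P)
    if r[1][0]<130: print("stone",r)
q=cv2.cvtColor(cv2.resize(t[200:280,320:390],None,fx=4,fy=4,interpolation=cv2.INTER_CUBIC),cv2.COLOR_BGR2HSV).astype(int)
for c in blobs((q[...,0]>10)&(q[...,0]<26)&(q[...,1]>75)&(q[...,2]>100),60*16):
    print("sep",rect(np.array([plane("top",p,34)[:2] for p in (c[:,0]+.5)/4-.5+[320,200]])))
E
```

```text
time_s: 25.4 position: [487.0, -337.4, 30.6] wrist_force: [-0.4, 1.0, 3.4] gripper_width: 49.5 
time_s: 27.2 position: [551.5, 72.3, 52.8] wrist_force: [0.9, -0.8, 0.0] gripper_width: 64.7 
time_s: 27.4 position: [548.1, 67.0, 51.0] wrist_force: [-0.1, -0.4, 0.7] gripper_width: 65.3 
t 27.5 psi -0.088 tilt 0.002,-0.000 pos [549.3  66.6  52.1] turn -0.001 then tool-move -1.4 -0.7 42.1 F [ 0.2 -0.2 -0.2] w 64.6
sep (array([ 487.2, -335.3]), array([103. ,  52.8]), 15.24)
```

In the tool's units: 25 mm is 0.5, 15 mm is 0.3.

```bash
f(){ sed -n '1,2p;4,5p' | tr '\n' ' '; echo; }
echo '{"aperture": [65, 65, 65, 65, 45, 45, 45, 45], "dx": [-0.01, 0, 0, 0, 0, 0, 0, 0], "dy": [-0.01, 0, 0, 0, 0, 0, 0, 0], "dz": [0.5, 0.3, 0, 0, 0, 0, 0, 0], "turn": [0, 0, 0, 0, 0, 0, 0, 0]}' | python3 drive.py 35 |f
python3 -c "
from h import *
go(487,-337.2,10,.253)"
```

```text
time_s: 28.3 position: [548.7, 67.9, 11.4] wrist_force: [-0.1, -2.5, 10.6] gripper_width: 49.8 
t 28.3 psi -0.087 tilt 0.002,0.000 pos [548.7  67.9  11.4] turn -0.340 then tool-move -161.1 376.7 1.4 F [-0.1 -2.5 10.6] w 49.8
```

In the tool's units: -45 mm is -0.9, 41.9 mm is 0.838, -0.114 rad is -0.0181.

```bash
f(){ sed -n '1,2p;4,5p' | tr '\n' ' '; echo; }
echo '{"aperture": [45, 45, 45, 45, 45, 45, 45, 45, 45, 45, 45, 45, 45, 45, 45, 45, 45, 45, 45, 45], "dx": [0, 0, 0, 0, 0, 0, -0.358, -0.358, -0.358, -0.358, -0.358, -0.358, -0.358, -0.358, -0.358, 0, 0, 0, 0, 0], "dy": [0, 0, 0, 0, 0, 0, 0.838, 0.838, 0.838, 0.838, 0.838, 0.838, 0.838, 0.838, 0.838, 0, 0, 0, 0, 0], "dz": [-0.2, -0.8, -0.9, -0.3, 0, 0, 0, 0, 0, 0, 0, 0, 0, 0, 0, 0.5, 0.2, 0, 0, 0], "turn": [0, 0, 0, -0.018, -0.018, -0.0181, 0, 0, 0, 0, 0, 0, 0, 0, 0, 0, 0, 0, 0, 0]}' | python3 drive.py |f
cat > look.py <<'E'
from h import *
import sys
off=float(sys.argv[1])
go(487,-337.2,82,.253)
p=telemetry.state()["position"];a=optics.read_camera("side")[:,:,::-1];cv2.imwrite(f"pics/{sys.argv[2]}.png",a)
# stone: warm grey (R-B) vs neutral box
b=cv2.resize(a[195:275,140:240],None,fx=4,fy=4,interpolation=cv2.INTER_CUBIC).astype(int)
m=((b[...,2]-b[...,0])>8)&(b[...,2]>70)&(b[...,2]<215)
m=cv2.morphologyEx(m.astype(np.uint8),cv2.MORPH_OPEN,np.ones((9,9)))
c0,s0=np.cos(.253),np.sin(.253);M=np.array([[c0,s0],[-s0,c0]])
for c in blobs(m,60*16):
    u=(c[:,0]+.5)/4-.5+[140,195]
    P=np.array([M@(plane("side",q,p[2]-off+10)[:2]-[487,-337.2]) for q in u])
    print(u.min(0),u.max(0),P.min(0).round(1),P.max(0).round(1))
E
python3 look.py 8.4 s5
python3 -c "
import cv2
a=cv2.imread('pics/s5.png');cv2.imwrite('pics/s5c.png',cv2.resize(a[195:300,130:250],None,fx=5,fy=5,interpolation=2))"
```

```text
time_s: 30.3 position: [487.0, -336.8, 86.4] wrist_force: [-0.6, 0.6, -2.1] gripper_width: 49.6 
t 30.3 psi 0.254 tilt 0.001,0.001 pos [ 487.  -336.8   86.4] turn 0.001 then tool-move -0.1 0.4 4.4 F [-0.6  0.6 -2.1] w 49.6
[220.875 268.625] [239.375 274.375] [  43.5 -163.3] [  76.2 -137.7]
[172.125 254.375] [204.625 274.375] [ -34.  -146.3] [ 25.  -71.9]
[158.875 229.875] [178.875 251.375] [-50.2 -49.2] [-16.4  47.3]
[195.875 225.625] [212.125 245.125] [ 17.3 -38.2] [54.3 48.5]
[153.625 197.125] [162.125 209.375] [-55.5 165.3] [-35.4 245.1]
```

View pics/s5c.png

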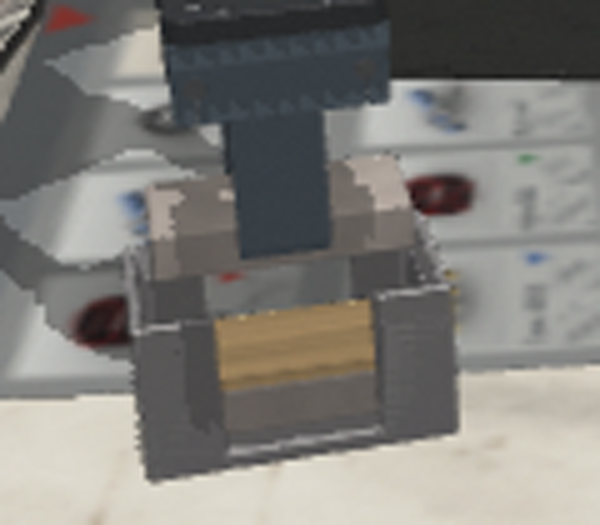

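The picture shows the fine stone hanging centred over the mouth, crop (147..413, 155..280), with the separator flat on the coarse stone. I'll lower it.

In the tool's units: 8 mm is 0.16, 6 mm is 0.12.

```bash
f(){ sed -n '1,2p;4,5p' | tr '\n' ' '; echo; }
echo '{"aperture": [45, 45, 45, 45, 45, 45, 45, 45], "dx": [0.01, 0, 0, 0, 0, 0, 0, 0], "dy": [0.004, 0, 0, 0, 0, 0, 0, 0], "dz": [0.12, 0.16, 0.16, 0.16, 0.16, 0.06, 0, 0], "turn": [0, 0, 0, 0, 0, 0, 0, 0]}' | python3 drive.py |f
echo '{"aperture": [45, 45, 45], "dx": [0, 0, 0], "dy": [0, 0, 0], "dz": [0.016, 0.012, 0], "turn": [0, 0, 0]}' | python3 drive.py |f
```

```text
time_s: 31.15 position: [487.0, -337.6, 44.5] wrist_force: [0.2, -0.2, -2.6] gripper_width: 49.9 
time_s: 31.45 position: [487.0, -337.6, 43.1] wrist_force: [0.5, -0.3, -2.7] gripper_width: 49.8
```

In the tool's units: 0.5 mm is 0.01, 0.4 mm is 0.008.

```bash
f(){ sed -n '1,2p;4,5p' | tr '\n' ' '; echo; }
echo '{"aperture": [45, 45, 45], "dx": [0, 0, 0], "dy": [0, 0, 0], "dz": [0.01, 0.008, 0], "turn": [0, 0, 0]}' | python3 drive.py |f
echo '{"aperture": [45, 45], "dx": [0, 0], "dy": [0, 0], "dz": [0.004, 0], "turn": [0, 0]}' | python3 drive.py |f
```

```text
time_s: 31.75 position: [486.9, -337.5, 42.4] wrist_force: [-1.0, 0.5, 4.0] gripper_width: 49.5 
time_s: 31.95 position: [486.9, -337.6, 42.4] wrist_force: [-1.8, 1.1, 8.7] gripper_width: 49.8
```

In the tool's units: -46.6 mm is -0.932, 2.4 mm is 0.048, 0.114 rad is 0.0181.

```bash
f(){ sed -n '1,2p;4,5p' | tr '\n' ' '; echo; }
echo '{"aperture": [65, 65, 65, 65, 65, 65, 65, 65, 65, 65, 65, 65, 65, 65, 65, 65, 65, 65, 65, 65], "dx": [0, 0, 0, 0, 0, 0, 0, 0, 0.048, 0.048, 0.048, 0.048, 0.048, 0.048, 0.048, 0.048, 0.048, 0.048, 0.048, 0], "dy": [0, 0, 0, 0, 0, 0, 0, 0, -0.932, -0.932, -0.932, -0.932, -0.932, -0.932, -0.932, -0.932, -0.932, -0.932, -0.932, 0], "dz": [-0.004, 0, -0.2, -0.7, -0.8, 0, 0, 0, 0, 0, 0, 0, 0, 0, 0, 0, 0.1, 0.2, 0.3, 0.8], "turn": [0, 0, 0, 0, 0, 0.018, 0.018, 0.0181, 0, 0, 0, 0, 0, 0, 0, 0, 0, 0, 0, 0]}' | python3 drive.py |f
echo '{"aperture": [65, 65, 65], "dx": [0, 0, 0], "dy": [0, 0, 0], "dz": [0, 0, 0], "turn": [0, 0, 0]}' | python3 drive.py |f
python3 -c "
from h import *
go(557.5,171.2,10.5,-.085)"
```

```text
time_s: 33.95 position: [560.9, 176.5, 59.6] wrist_force: [1.0, -0.6, -1.3] gripper_width: 65.1 
time_s: 34.25 position: [558.7, 170.1, 58.9] wrist_force: [0.1, 0.9, -0.1] gripper_width: 65.0 
t 34.2 psi -0.088 tilt 0.002,-0.000 pos [558.7 170.1  58.9] turn -0.003 then tool-move -1.3 -1.0 48.4 F [ 0.1  0.9 -0.1] w 65.0
```

In the tool's units: 25 mm is 0.5, 20 mm is 0.4.

```bash
f(){ sed -n '1,2p;4,5p' | tr '\n' ' '; echo; }
echo '{"aperture": [65, 65, 65, 65, 65, 45, 45, 45, 45], "dx": [-0.016, 0, 0, 0, 0, 0, 0, 0, 0], "dy": [-0.012, 0, 0, 0, 0, 0, 0, 0, 0], "dz": [0.5, 0.4, 0.06, 0, 0, 0, 0, 0, 0], "turn": [0, 0, 0, 0, 0, 0, 0, 0, 0]}' | python3 drive.py 35 |f
python3 -c "
from h import *
go(487,-337.4,10,.253)"
```

```text
time_s: 35.15 position: [557.5, 171.6, 9.8] wrist_force: [-1.1, -1.2, 8.4] gripper_width: 49.4 
t 35.1 psi -0.087 tilt 0.001,-0.000 pos [557.5 171.6   9.8] turn -0.340 then tool-move -195.6 475.1 -0.2 F [-1.1 -1.2  8.4] w 49.4
```

In the tool's units: -45 mm is -0.9, 43.2 mm is 0.864, -0.114 rad is -0.0181.

```bash
f(){ sed -n '1,2p;4,5p' | tr '\n' ' '; echo; }
echo '{"aperture": [45, 45, 45, 45, 45, 45, 45, 45, 45, 45, 45, 45, 45, 45, 45, 45, 45, 45, 45, 45], "dx": [0, 0, 0, 0, 0, 0, -0.356, -0.356, -0.356, -0.356, -0.356, -0.356, -0.356, -0.356, -0.356, -0.356, -0.356, 0, 0, 0], "dy": [0, 0, 0, 0, 0, 0, 0.864, 0.864, 0.864, 0.864, 0.864, 0.864, 0.864, 0.864, 0.864, 0.864, 0.864, 0, 0, 0], "dz": [-0.2, -0.8, -0.9, -0.3, 0, 0, 0, 0, 0, 0, 0, 0, 0, 0, 0, 0, 0, 0.5, 0.2, 0], "turn": [0, 0, 0, -0.018, -0.018, -0.0181, 0, 0, 0, 0, 0, 0, 0, 0, 0, 0, 0, 0, 0, 0]}' | python3 drive.py |f
echo '{"aperture": [45, 45], "dx": [0, 0], "dy": [0, 0], "dz": [0, 0], "turn": [0, 0]}' | python3 drive.py |f
python3 look.py 6.8 s6
python3 -c "
import cv2
a=cv2.imread('pics/s6.png');cv2.imwrite('pics/s6c.png',cv2.resize(a[195:300,130:250],None,fx=5,fy=5,interpolation=2))"
```

```text
time_s: 37.15 position: [485.4, -336.1, 83.0] wrist_force: [-0.1, -0.0, -1.9] gripper_width: 49.7 
time_s: 37.35 position: [487.0, -337.0, 85.1] wrist_force: [0.4, 0.5, -2.2] gripper_width: 49.5 
t 37.4 psi 0.254 tilt 0.001,0.001 pos [ 487.  -337.    85.1] turn 0.001 then tool-move -0.0 0.2 3.1 F [ 0.4  0.5 -2.2] w 49.5
[220.875 268.625] [239.375 274.375] [  43.5 -163.8] [  76.1 -138.1]
[158.875 229.875] [210.875 274.375] [ -50.5 -146.9] [40.4 47.3]
[195.875 225.625] [212.125 244.625] [ 18.4 -38.8] [54.2 48.1]
[153.625 197.375] [161.875 209.375] [-55.5 163.5] [-35.3 242.8]
```

View pics/s6c.png

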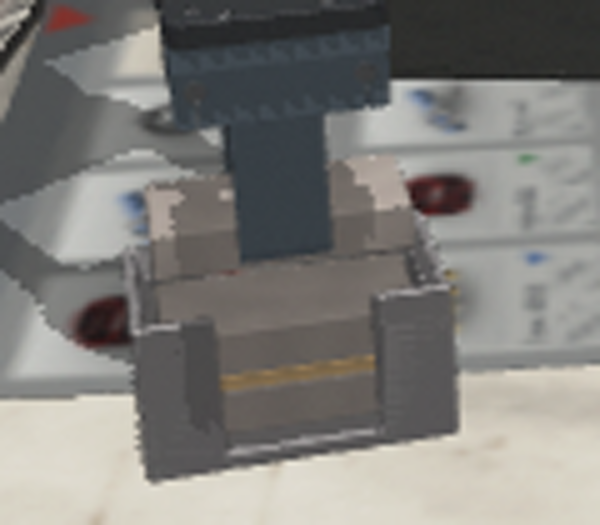

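The picture shows the last stone centred above the mouth, crop (147..413, 155..280), with stone, separator and stone lying flat below. I'll lower it.

In the tool's units: 6 mm is 0.12, 3 mm is 0.06.

```bash
f(){ sed -n '1,2p;4,5p' | tr '\n' ' '; echo; }
echo '{"aperture": [45, 45, 45, 45, 45, 45, 45], "dx": [0.006, 0, 0, 0, 0, 0, 0], "dy": [0.004, 0, 0, 0, 0, 0, 0], "dz": [0.12, 0.12, 0.12, 0.06, 0.02, 0, 0], "turn": [0, 0, 0, 0, 0, 0, 0]}' | python3 drive.py |f
echo '{"aperture": [45, 45, 45], "dx": [0, 0, 0], "dy": [0, 0, 0], "dz": [0.012, 0.01, 0], "turn": [0, 0, 0]}' | python3 drive.py |f
```

```text
time_s: 38.1 position: [486.8, -337.8, 62.2] wrist_force: [0.7, -0.5, -1.4] gripper_width: 49.4 
time_s: 38.4 position: [486.7, -337.7, 61.0] wrist_force: [-0.2, 0.8, -3.4] gripper_width: 49.7
```

In the tool's units: 0.4 mm is 0.008.

```bash
f(){ sed -n '1,2p;4,5p' | tr '\n' ' '; echo; }
echo '{"aperture": [45, 45], "dx": [0, 0], "dy": [0, 0], "dz": [0.008, 0], "turn": [0, 0]}' | python3 drive.py |f
echo '{"aperture": [45, 45], "dx": [0, 0], "dy": [0, 0], "dz": [0.002, 0], "turn": [0, 0]}' | python3 drive.py |f
echo '{"aperture": [65, 65, 65, 65, 65, 65, 65, 65, 65, 65, 65], "dx": [0, 0, 0, 0, 0, 0, 0, 0, 0, 0, 0], "dy": [0, 0, 0, 0, 0, -0.9, -0.9, -0.9, -0.9, 0, 0], "dz": [0, 0, -0.2, -0.8, -0.9, -0.4, 0, 0, 0, 0, 0], "turn": [0, 0, 0, 0, 0, 0, 0, 0, 0, 0, 0]}' | python3 drive.py |f
python3 - <<'E'
from h import *
s=optics.read_camera("side")[:,:,::-1];t=optics.read_camera("top")[:,:,::-1]
r=lambda a:cv2.resize(a,(400,400),interpolation=2)
cv2.imwrite('pics/end.png',np.hstack([r(s[205:305,140:240]),r(t[195:275,310:390])]))
E
```

```text
time_s: 38.6 position: [486.7, -337.7, 60.8] wrist_force: [-1.4, 0.6, 2.8] gripper_width: 49.5 
time_s: 38.8 position: [486.7, -337.7, 60.9] wrist_force: [-1.8, 0.3, 5.7] gripper_width: 50.2 
time_s: 39.9 position: [441.9, -162.9, 176.3] wrist_force: [-0.1, -1.1, -0.3] gripper_width: 65.0
```

View pics/end.png

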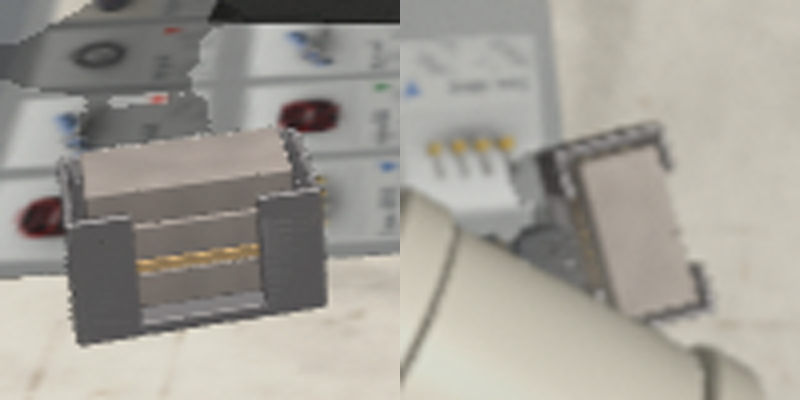

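The picture shows the full stack flat in the box: stone, wooden plate at side crop (200,258), then two stones, with the top one standing slightly out of the mouth. The robot is clear, so I'll hand it in.

```bash
python3 -c "
from rig import arm, optics, telemetry
print(arm.close_job())"
```

```text
the job is handed in; nothing more can be done
None
```

The stones are packed flat in the box and the job is handed in at about 40 s: the coarse stone (it was the left one, dragging 24 N at a 29 N press) at the bottom, the separator on it, and the two fine ones stacked on top.

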